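# Line up the tube jig's collar and pin it

### The job

Turn the aluminium collar of the tube jig by its upright post until the hole in the collar's ear lies over the hole in the grey base, then take the pin with the round black knob from the wooden block and put it down through both holes until its flange sits flat on the collar. Leave it there, upright and released; the hex-headed and the T-handled pins are not the ones wanted.

Things in the scene. Friction and masses are not known exactly. Their poses are not given: they have to be found in the camera images.
- pin_knob (a point): Centre of the pin's upright black round knob (28 mm wide, 40 tall), its grip. Below: flange 38 mm wide, 8 thick, underside 28 mm under this point; then shank 16 mm wide, 45 long, lowest 18 tapering to 8. z up along the pin; 0.15 kg. Stands in one of 3 holes (26 mm, row, 80 mm apart) of a wooden block 250x70x60 mm high, flange on its top. Beside it a low hex-head pin and a T-handle pin, no taller.
- jig_hole (a point): Centre of the mouth of the hole (26 mm wide, 50 deep, upright) in the ear of the jig's fixed grey base, on the base's upper face, 50 mm above the table. x points level outward from the collar's upright turning axis, which lies 55 mm back along -x; z up. Base: round column 76 mm wide with one ear 50 mm wide ending 90 mm from the axis, on a 130 mm square foot.
- collar (a joint): Turn of the aluminium collar on the base, rad, anticlockwise from above positive; 0 = its hole exactly over the base's. Starts at 0.65 to 1.35, stops at -0.6 and 1.5. Slight friction (0.12 N m), stays where left. Collar 14 mm thick, upper face 64 mm above the table; its ear, 50 mm wide, has a 26 mm hole 55 mm from the axis. The pin passes when within 10 degrees of 0.
- collar_post (a point): Grip point on the centre line of the collar's upright steel post (16 mm wide, 50 tall above the collar's upper face), 30 mm above that face, 94 mm above the table. The post stands on the collar's arm opposite its hole, 65 mm from the turning axis, and turns with it. x points towards the axis and on to the hole. A cap (radius 24 mm, 7 high) covers the collar's middle.
Things that resemble listed ones, but are neither listed nor needed, are in the scene too. What is shaped like the part that bears pin_knob but green or orange is not meant.

How it is judged:
By the outcome, as a careful person would: the job done as asked, in the order asked, and still so for the second after the job is handed in, with the robot touching nothing.
It also fails if it takes over 58 s, if anything falls off the work surface, if the arm or the gripper's body presses on something with over 40 N, if the wrist force passes 120 N, or if a joint passes its speed limit or range.

### The arm

A 6-joint arm with a two-finger parallel gripper is mounted at the origin on the work surface. World frame = base frame: x ahead of the robot, y to its left, z up, the work surface at z = 0. Lengths are in m, angles in rad, forces in N, time in s.
With the tool pointing down it reaches from about 0.275 to 1 m from the base axis. Payload 8.4 kg.
Tool frame: the origin (TCP) lies on the centre line of the jaws, within the pads' length; the fingertips stand 17 mm ahead of it and the grasp point (between the pads) lies 2 mm behind it (bot.tcp_to_tips is the y of the fingertips in the tool frame, in m); y points along the fingers, z is the direction in which the jaws open and shut, and the axes are right-handed (so a half turn about y gives the same grasp; the last joint's range is limited). The gripper opens to 85 mm and grips with 20 to 120 N. Pads are 22 mm wide; open, the fingers measure 114 mm over their backs; the gripper's body (76 mm by 85 mm) begins 54 mm behind the grasp point. The pads swing forward as they close: fully open they stand 13 mm farther back than shut.
Start: joints at [1.244, 0.353, 1.633, -0, 1.155, -0.002], TCP at [0.199, 0.592, 0.248] pointing down, gripper open.
Joint ranges: [-2.63, 2.63], [-0.92, 2.1], [0.06, 2.66], [-1.3, 4.44], [0, 2.69], [-3.02, 3.02]. Speed limits (rad/s): [2.22, 2.22, 2.79, 3.14, 3.14, 3.14].

### API

Orientations are given as a unit quaternion [x, y, z, w].
In Python, from workcell import bot, hand, kinematics, get_obs, vision, hand_in gives the robot as it stands. The module is installed in compiled form; this text tells all that it offers. Calls block until the motion is done:
- bot.reach(position, orientation): joint-space move of the TCP to a pose.
- bot.servo_line(position, ori=None, velocity=0.15): straight line of the TCP; ori=None keeps the orientation; velocity is the mean speed in m/s.
- bot.goto_joints(angles): joint-space move.
- hand.move_gripper(opening, strength=None): finger opening in m; strength is the grip in N (None keeps the last); returns when the fingers have stopped.
- bot.dwell(seconds).
- kinematics.solve_ik(position, orientation): joint angles nearest the present ones, or None.
- get_obs(): the state.
- vision.read_camera(name): name is "scene" or "top" or "wrist"; returns a dict with "frame" (420x560x3 uint8, red, green, blue), "intrinsics" (3x3 intrinsics, pixels), "view" (4x4, takes a point from world to camera coordinates). Camera axes: x right, y down, z forward; pixel columns grow to the right and rows downward; lengths in m; the calibration is good to about 2 mm. A picture is of the moment at which its call begins. There is no depth.
A pose or a line that the arm cannot do raises bot.IKError and nothing moves.
- hand_in(): hands the job in, once; it reports no verdict.
The state is a dict: "time_s": time; "joint_pos": joint angles; "joint_vel": joint speeds; "joint_efforts": joint torques, N m; "position": TCP position; "orientation": TCP orientation; "wrist_force": force on the tool from outside, world axes, zero at the start; "ft_torque": the same for the moment, N m; "gripper_width": finger opening in m.
Only numpy, scipy, OpenCV 4.12 (cv2) and the standard library are available. Lean on these libraries where they do the work, as an engineer would, in place of code of your own. Each camera call takes 0.05 s, during which the arm holds its last target.

## Working session

There is one attempt and no reset: what is moved stays moved. The work goes in short steps, each a Python script; the robot and the scene stay as the last script left them, time stands still between calls to the robot, and variables do not carry over. Pictures are saved under pics/ and viewed, and the job is handed in when it is done.

```bash
mkdir -p pics; python3 - <<'E'
from workcell import bot,hand,kinematics,get_obs,vision
import cv2,numpy as np
for n in ["scene","top","wrist"]:
    d=vision.read_camera(n)
    cv2.imwrite(f"pics/{n}0.png",d["frame"][:,:,::-1]); np.savez(f"{n}0.npz",**d)
    V=np.array(d["view"]);print(n,np.round(d["intrinsics"],1).tolist(),np.round(-V[:3,:3].T@V[:3,3],3),np.round(V[2,:3],2))
o=get_obs();print(o["time_s"],o["orientation"],o["gripper_width"],bot.tcp_to_tips)
E
```

```text
scene [[495.2, 0.0, 287.2], [0.0, 495.2, 200.2], [0.0, 0.0, 1.0]] [ 1.127 -0.18   0.698] [-0.71  0.25 -0.66]
top [[460.9, 0.0, 286.2], [0.0, 460.9, 199.7], [0.0, 0.0, 1.0]] [0.415 0.038 0.909] [ 0.1   0.   -0.99]
wrist [[370.3, 0.0, 272.1], [0.0, 370.3, 206.9], [0.0, 0.0, 1.0]] [0.125 0.616 0.373] [ 0.29 -0.1  -0.95]
0.15 [ 0.6981732  -0.11438691  0.11427008 -0.69743255] 0.08533558132153014 0.017
```

View pics/scene0.png

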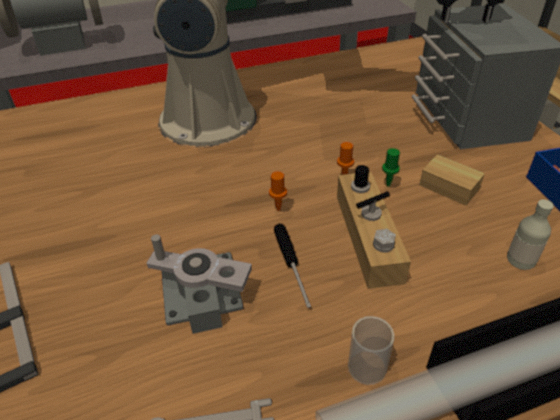

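View pics/top0.png

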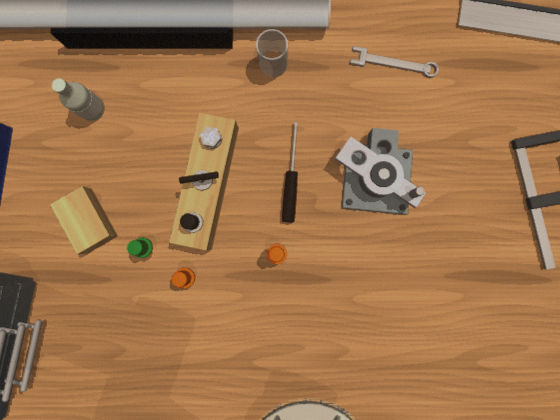

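View pics/wrist0.png

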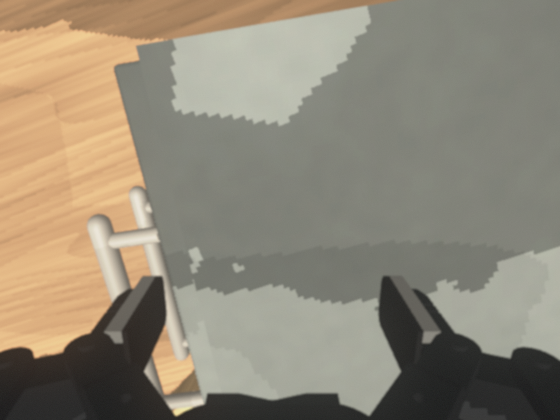

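```bash
python3 - <<'E'
import cv2,numpy as np
t=cv2.imread("pics/top0.png");s=cv2.imread("pics/scene0.png")
r=lambda i,x,y,w,h,k:cv2.resize(i[y:y+h,x:x+w],None,fx=k,fy=k,interpolation=cv2.INTER_CUBIC)
cv2.imwrite("pics/c1.png",np.hstack([r(t,330,115,100,110,4),r(t,160,180,100,110,4)[:, :380]]))
cv2.imwrite("pics/c2.png",np.hstack([r(s,140,225,120,110,4),r(s,330,155,75,110,4)]))
E
```

```text
(no output)
```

View pics/c1.png

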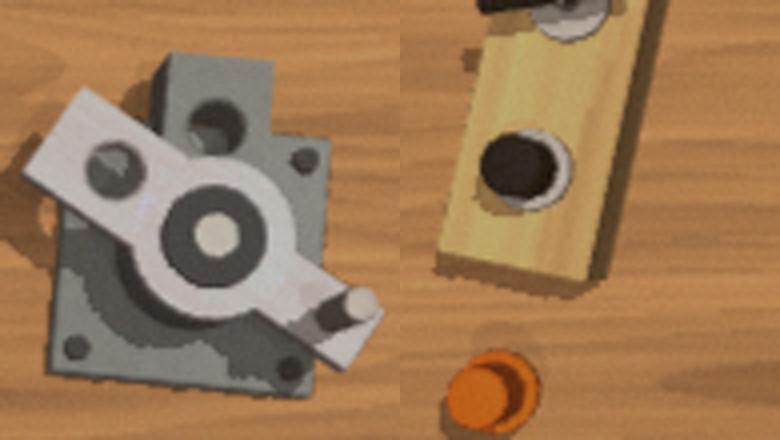

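View pics/c2.png

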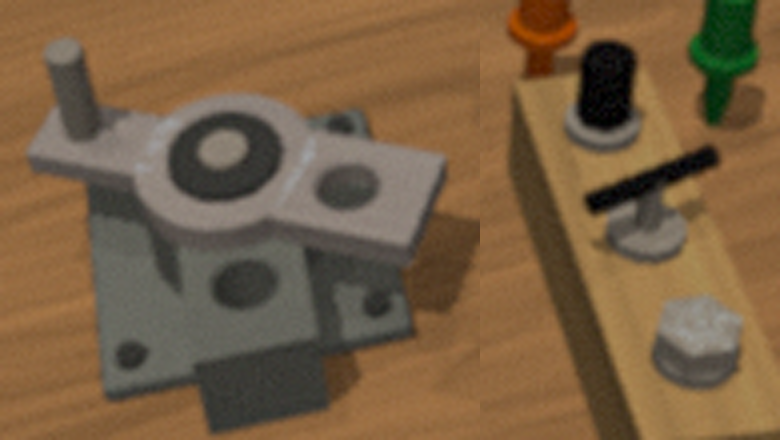

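```bash
cat > h.py <<'E'
import numpy as np
def ray(d,uv):
    K=d["intrinsics"];V=d["view"];R=V[:3,:3];c=-R.T@V[:3,3]
    v=R.T@np.linalg.inv(K)@np.array([uv[0],uv[1],1.]);return c,v/np.linalg.norm(v)
def plane(d,uv,z):
    c,v=ray(d,uv);return c+v*(z-c[2])/v[2]
def tri(a,b):
    A=np.zeros((3,3));y=np.zeros(3)
    for c,v in (a,b):
        P=np.eye(3)-np.outer(v,v);A+=P;y+=P@c
    return np.linalg.solve(A,y)
E
python3 - <<'E'
from h import *
T=np.load("top0.npz");S=np.load("scene0.npz")
for n,t,s,z in [("chole",(359,157.25),(226.75,271.5),.064),("bhole",(384.5,146.75),(201.25,296),.05),("cap",(383.5,174),(196.25,263.75),.071),("post",(420.25,190.75),(156.5,237.5),.114),("knob",(188.75,221.25),(361.75,169),.108),("flange",(192.5,222.4),(360.75,184.5),.068)]:
    print(n,*[np.round(q*1000,1) for q in (plane(T,t,z),plane(S,s,z),tri(ray(T,t),ray(S,s)))])
E
```

```text
chole [580.8 -95.   64. ] [582.  -96.8  64. ] [580.9 -96.   62.4]
bhole [ 603.7 -145.9   50. ] [ 605.6 -147.2   50. ] [ 604.1 -146.7   47.9]
cap [ 548.1 -138.5   71. ] [ 553.5 -141.3   71. ] [ 548.8 -140.3   65.6]
post [ 511.9 -192.6  114. ] [ 513.1 -193.3  114. ] [ 512.  -193.1  112.9]
knob [459.2 209.8 108. ] [462.  208.4 108. ] [459.3 210.2 105.6]
flange [459.3 211.5  68. ] [461.3 210.4  68. ] [459.4 211.8  66.1]
```

```bash
cat >> h.py <<'E'
from scipy.spatial.transform import Rotation as Rn
def down(yaw):
    z=np.array([np.cos(yaw),np.sin(yaw),0]);y=np.array([0,0,-1.]);x=np.cross(y,z)
    return Rn.from_matrix(np.c_[x,y,z]).as_quat()
AX=np.array([.5498,-.1404]);BH=np.array([.6046,-.1465])
B0=np.arctan2(*(BH-AX)[::-1])
C0=np.deg2rad(54.6)
def post(th): # collar joint angle
    a=B0+th+np.pi;return AX+.065*np.array([np.cos(a),np.sin(a)]),a-np.pi/2
E
python3 - <<'E'
from h import *
from workcell import kinematics
print(B0,C0-B0)
for k in (0,np.pi):
  for th in (C0-B0,.5,0):
    p,y=post(th);print(np.round(p,4),np.round(y+k,2),np.round(kinematics.solve_ik([*p,.092],down(y+k)),2))
for y in np.deg2rad([-20,-10,0,70,80,90,100]): print(y,np.round(kinematics.solve_ik([.4605,.2105,.086],down(y)),2))
for y in (1.46,-1.68,0,3.14): print(y,np.round(kinematics.solve_ik([*BH,.09],down(y)),2))
E
```

```text
-0.11085750156376707 1.063807273152671
[ 0.5121 -0.1934] 2.52 [-0.36  0.44  1.92 -0.    0.78 -2.89]
[ 0.4897 -0.1651] 1.96 [-0.33  0.4   1.99 -0.    0.76 -2.29]
[ 0.4852 -0.1332] 1.46 [-0.27  0.38  2.02 -0.    0.74 -1.73]
[ 0.5121 -0.1934] 5.67 [-0.36  0.44  1.92 -0.    0.78  0.25]
[ 0.4897 -0.1651] 5.1 [-0.33  0.4   1.99 -0.    0.76  0.85]
[ 0.4852 -0.1332] 4.6 [-0.27  0.38  2.02 -0.    0.74  1.41]
-0.3490658503988659 [ 0.43  0.4   2.01 -0.    0.73  0.77]
-0.17453292519943295 [ 0.43  0.4   2.01 -0.    0.73  0.6 ]
0.0 [ 0.43  0.4   2.01 -0.    0.73  0.43]
1.2217304763960306 [ 0.43  0.4   2.01 -0.    0.73 -0.8 ]
1.3962634015954636 [ 0.43  0.4   2.01 -0.    0.73 -0.97]
1.5707963267948966 [ 0.43  0.4   2.01 -0.    0.73 -1.15]
1.7453292519943295 [ 0.43  0.4   2.01 -0.    0.73 -1.32]
1.46 [-0.24  0.53  1.76 -0.    0.86 -1.7 ]
-1.68 [-0.24  0.53  1.76 -0.    0.86  1.44]
0 [-0.24  0.53  1.76 -0.    0.86 -0.24]
3.14 [-0.24  0.53  1.76 -0.    0.86  2.9 ]
```

Measurements agree with the stated sizes (hole–post 119 mm vs 120; base hole 55.1 mm from the axis). Now I'll grip the post.

```bash
python3 - <<'E'
from h import *
from workcell import bot,hand,get_obs,vision
import cv2
p,y=post(C0-B0);q=down(y+np.pi)
bot.reach([*p,.22],q)
print(get_obs()["time_s"])
d=vision.read_camera("wrist");cv2.imwrite("pics/w1.png",d["frame"][:,:,::-1])
bot.servo_line([*p,.094],velocity=.12)
o=get_obs();print(o["time_s"],o["wrist_force"],o["position"])
hand.move_gripper(0,30)
o=get_obs();print(o["time_s"],o["wrist_force"],o["gripper_width"])
E
```

```text
3.1167
4.3667 [ 0.17231823  0.10417945 -0.45535807] [ 0.51267716 -0.19357471  0.09467798]
5.0 [-0.64739119  0.65631969  2.78771648] 0.014651199919115065
```

View pics/w1.png

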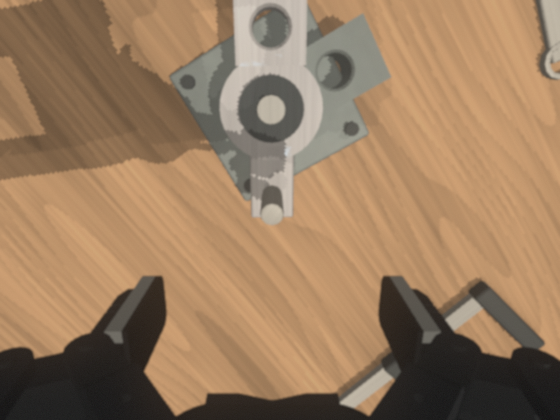

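The wrist view shows the post at (272,212), centred between the jaws, and the arm through the axis at (271,110). The jaws stopped at 14.7 mm, so the post is held. Next I turn it along the arc.

```bash
python3 - <<'E'
from h import *
from workcell import bot,hand,get_obs,vision
import cv2
for th in np.linspace(C0-B0,0,9)[1:]:
    p,y=post(th); bot.servo_line([*p,.094],ori=down(y+np.pi),velocity=.05)
    o=get_obs();print(round(o["time_s"],2),np.round(o["wrist_force"],1),np.round(o["ft_torque"],1))
hand.move_gripper(.06)
p,y=post(0); bot.servo_line([*p,.2],velocity=.2)
for n in ["scene","top","wrist"]:
    d=vision.read_camera(n); cv2.imwrite(f"pics/{n}2.png",d["frame"][:,:,::-1]); np.savez(f"{n}2.npz",**d)
print(get_obs()["time_s"])
E
```

```text
5.33 [-2.8 -0.1  5.1] [-0.1  0.4  0. ]
5.65 [-4.  -1.4  5.4] [-0.1  0.5 -0. ]
5.97 [-3.3 -1.2  6.2] [-0.2  0.5 -0.1]
6.3 [-4.  -1.7  6.7] [-0.2  0.6 -0.1]
6.62 [-4.5 -1.4  6.6] [-0.2  0.7 -0.1]
6.95 [-4.6 -0.4  7. ] [-0.2  0.7 -0.2]
7.28 [-5.7 -1.1  8.2] [-0.1  0.7 -0.2]
7.6 [-4.3 -0.3  8.6] [-0.1  0.8 -0.2]
8.9333
```

View pics/wrist2.png

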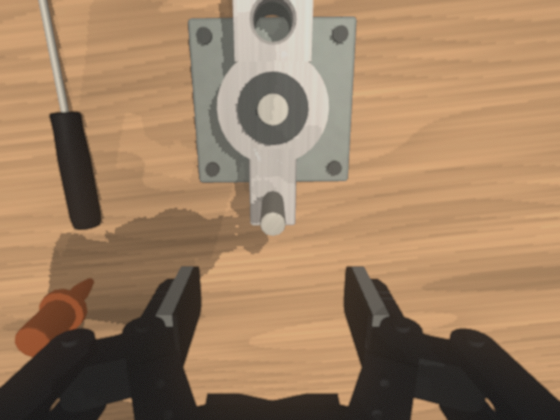

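View pics/scene2.png

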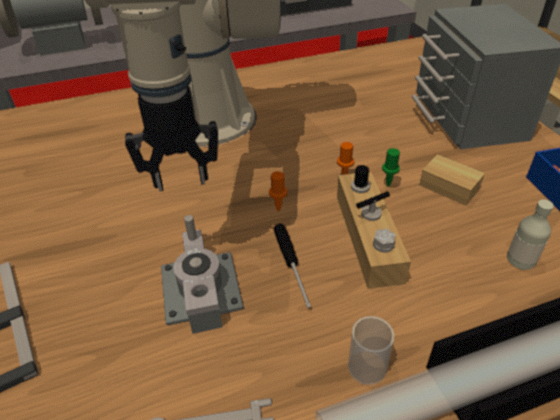

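View pics/top2.png

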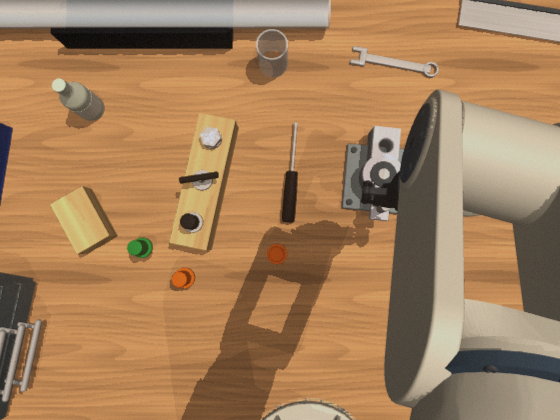

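```bash
python3 - <<'E'
import cv2,numpy as np
t=cv2.imread("pics/top2.png");s=cv2.imread("pics/scene2.png");w=cv2.imread("pics/wrist2.png")
r=lambda i,x,y,ww,h,k:cv2.resize(i[y:y+h,x:x+ww],None,fx=k,fy=k,interpolation=cv2.INTER_CUBIC)
cv2.imwrite("pics/c3.png",np.hstack([r(t,360,120,50,60,5),r(s,170,250,60,60,5),r(w,230,0,90,100,3)[:, :240]]))
E
```

```text
(no output)
```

View pics/c3.png

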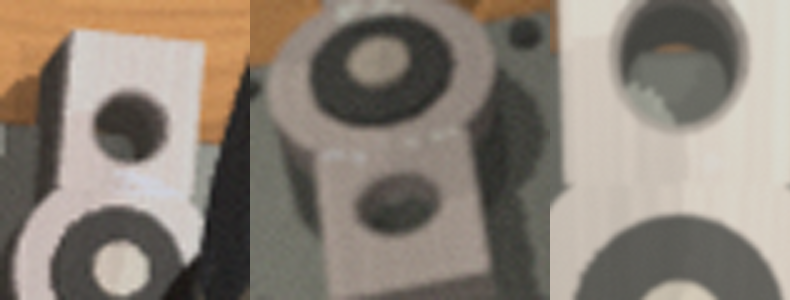

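```bash
python3 - <<'E'
from h import *
T=np.load("top2.npz");S=np.load("scene2.npz");W=np.load("wrist2.npz")
for D,u in ((T,(386.2,145.2)),(S,(199.8,290.8)),(W,(273.3,21.7))): print(np.round(1e3*plane(D,u,.064),1))
for D,u in ((W,(273,108)),):print(np.round(1e3*plane(D,u,.071),1))
print(BH,AX)
from workcell import bot,hand,get_obs,vision
import cv2
# row direction: hex/knob in top image
a=plane(T,(191,222),.068);b=plane(T,(210.5,137),.08);print(np.round(a,3),np.round(b,3))
row=np.arctan2(*(b-a)[:2][::-1]);print(row)
yaw=row-np.pi/2
q=down(yaw)
bot.reach([.4605,.2105,.22],q)
d=vision.read_camera("wrist");cv2.imwrite("pics/w3.png",d["frame"][:,:,::-1]);np.savez("w3.npz",**d)
o=get_obs();print(o["time_s"],o["joint_pos"])
E
```

```text
[ 603.5 -146.1   64. ]
[ 605.9 -147.8   64. ]
[ 602.3 -148.1   64. ]
[ 550.1 -142.1   71. ]
[ 0.6046 -0.1465] [ 0.5498 -0.1404]
[0.46  0.214 0.068] [0.615 0.179 0.08 ]
-0.22172297482775444
10.2833 [ 4.24063939e-01  2.00508009e-01  1.91264090e+00 -2.98024307e-04
  1.02884841e+00  2.21766334e+00]
```

View pics/w3.png

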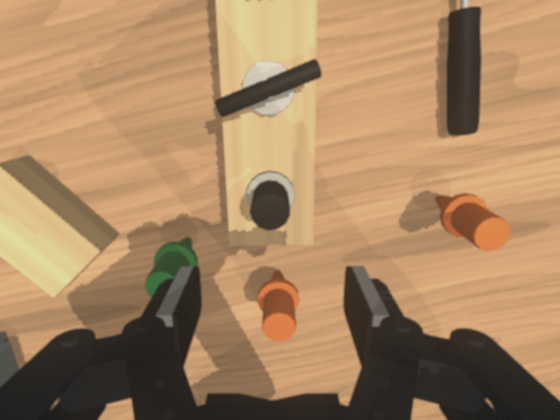

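```bash
python3 - <<'E'
from h import *
W=np.load("w3.npz");T=np.load("top0.npz")
print(np.round(1e3*plane(W,(270,212),.108),1),np.round(1e3*plane(T,(140,248),.06),1),np.round(1e3*plane(T,(183,278),.06),1))
from workcell import bot,hand,get_obs,vision
import cv2
bot.servo_line([.4603,.2105,.087],velocity=.1)
o=get_obs();print(o["time_s"],np.round(o["wrist_force"],1),o["position"])
hand.move_gripper(0,40)
o=get_obs();print(o["time_s"],np.round(o["wrist_force"],1),o["gripper_width"])
bot.servo_line([.4603,.2105,.2],velocity=.12)
o=get_obs();print(o["time_s"],np.round(o["wrist_force"],1),o["gripper_width"])
for n in ["scene","wrist"]:
    d=vision.read_camera(n); cv2.imwrite(f"pics/{n}4.png",d["frame"][:,:,::-1]); np.savez(f"{n}4.npz",**d)
E
```

```text
[460.4 210.1 108. ] [412.8 308.6  60. ] [358.4 228.4  60. ]
11.7667 [ 0.5 -0.2 -0.1] [0.46068347 0.21066593 0.08751127]
12.1583 [-1.1 -0.9  5.5] 0.027202209714094736
13.25 [-1.2 -0.4 -1. ] 0.027221788244032943
```

View pics/scene4.png

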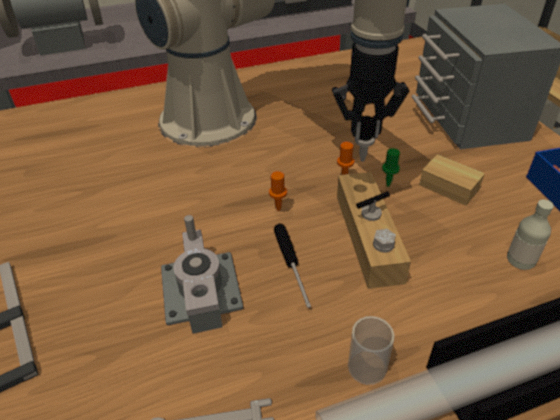

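View pics/wrist4.png

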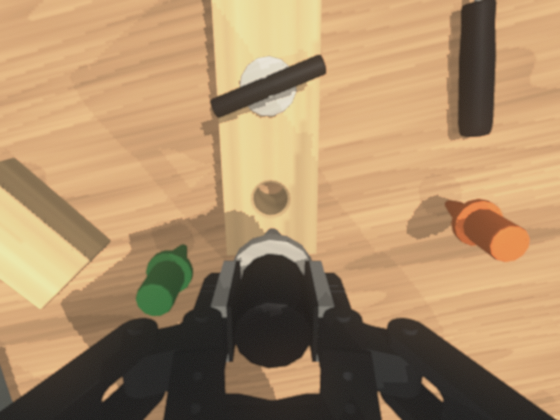

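```bash
python3 - <<'E'
from h import *
from workcell import bot,hand,get_obs,vision
import cv2
bot.reach([.6042,-.1469,.2],down(-1.68))
bot.servo_line([.6042,-.1469,.145],velocity=.12)
o=get_obs();print(o["time_s"],np.round(o["position"],4),np.round(o["wrist_force"],1),o["gripper_width"])
L=[]
for n in ["scene","top"]:
    d=vision.read_camera(n); np.savez(f"{n}5.npz",**d);f=d["frame"][:,:,::-1]
    x,y=(140,220) if n=="scene" else (340,100)
    L.append(cv2.resize(f[y:y+120,x:x+100],None,fx=4,fy=4,interpolation=cv2.INTER_CUBIC))
cv2.imwrite("pics/c5.png",np.hstack(L))
E
```

```text
15.3917 [ 0.6045 -0.1466  0.1453] [ 0.3 -0.  -1.3] 0.02693611844403894
```

View pics/c5.png

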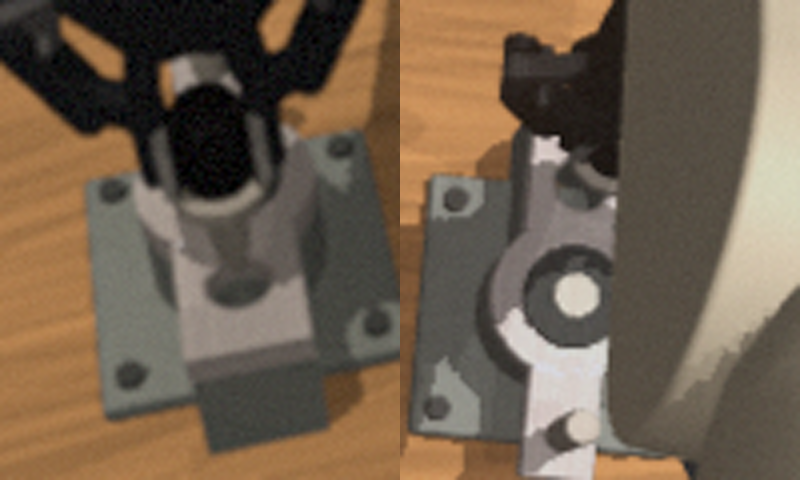

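The scene crop shows the pin tip at about (234,272), directly above the collar hole, with the pin upright. I'll lower it in steps and watch the force.

```bash
python3 - <<'E'
from h import *
from workcell import bot,hand,get_obs,vision
import cv2
for z in [.135,.128,.121,.114,.107,.1,.096,.0935,.0925,.0915,.0905]:
    bot.servo_line([.6042,-.1469,z],velocity=.03)
    o=get_obs();f=o["wrist_force"];print(round(o["time_s"],2),np.round(o["position"],4),np.round(f,1))
    if np.linalg.norm(f)>12: print("stop");break
L=[]
for n in ["scene","top"]:
    d=vision.read_camera(n); np.savez(f"{n}6.npz",**d);f=d["frame"][:,:,::-1]
    x,y=(140,220) if n=="scene" else (340,100)
    L.append(cv2.resize(f[y:y+120,x:x+100],None,fx=4,fy=4,interpolation=cv2.INTER_CUBIC))
cv2.imwrite("pics/c6.png",np.hstack(L))
E
```

```text
15.97 [ 0.6041 -0.1469  0.1348] [ 0.1  0.5 -1.8]
16.36 [ 0.604  -0.1468  0.1277] [-0.1 -0.3 -1.9]
16.74 [ 0.604  -0.1468  0.1207] [-0.  -0.  -2.5]
17.12 [ 0.604  -0.1468  0.1137] [ 0.9 -0.1 -1.8]
17.51 [ 0.604  -0.1469  0.1067] [ 0.  -0.1 -1.7]
17.89 [ 0.604  -0.1468  0.0997] [-0.1 -0.2 -2.4]
18.18 [ 0.604  -0.1469  0.0957] [-0.3 -0.3 -0.7]
18.43 [ 0.6041 -0.1469  0.0933] [-0.2  0.3 -2.2]
18.68 [ 0.6042 -0.1469  0.0925] [-0.  -0.7 -2.3]
18.93 [ 0.6043 -0.1469  0.0916] [-0.2 -0.5 -0.7]
19.18 [ 0.6044 -0.147   0.0915] [-3.1  1.3  9.1]
```

View pics/c6.png

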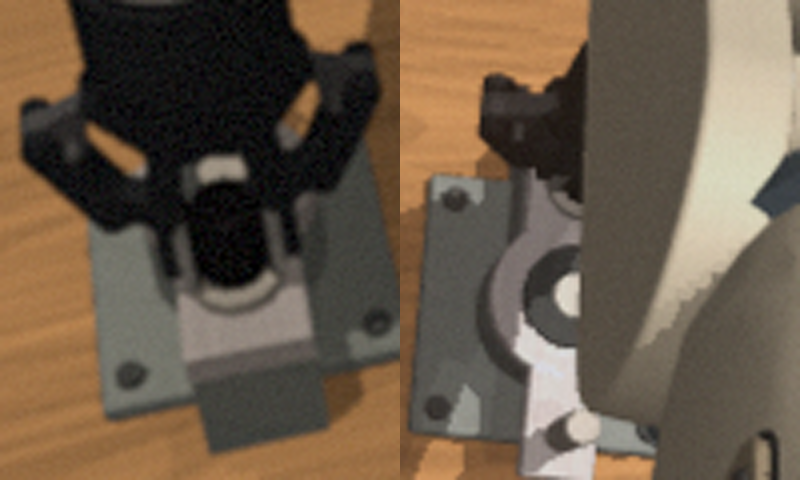

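Contact came at TCP z = 91.5 mm, which is the expected seating height (87.5 mm at the grasp, plus 4 mm). Now I release and retreat.

```bash
python3 - <<'E'
from h import *
from workcell import bot,hand,get_obs,vision
import cv2
bot.servo_line([.6043,-.1469,.0913],velocity=.03)
hand.move_gripper(.06)
o=get_obs();print(o["time_s"],np.round(o["wrist_force"],1),o["gripper_width"])
bot.servo_line([.6043,-.1469,.22],velocity=.12)
bot.reach([.45,.15,.28],down(-1.68))
L=[]
for n in ["scene","top"]:
    d=vision.read_camera(n); np.savez(f"{n}7.npz",**d);f=d["frame"][:,:,::-1]
    cv2.imwrite(f"pics/{n}7.png",f)
    x,y=(140,220) if n=="scene" else (340,100)
    L.append(cv2.resize(f[y:y+120,x:x+100],None,fx=4,fy=4,interpolation=cv2.INTER_CUBIC))
cv2.imwrite("pics/c7.png",np.hstack(L))
print(get_obs()["time_s"],np.round(get_obs()["wrist_force"],1))
E
```

```text
19.9417 [0.2 0.  0.1] 0.059729553277684554
22.55 [-0.5 -0.5 -0.1]
```

View pics/c7.png

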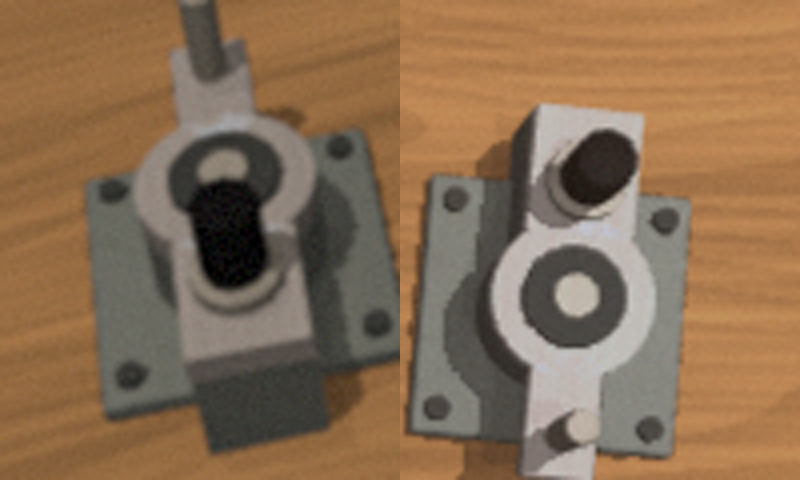

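View pics/scene7.png

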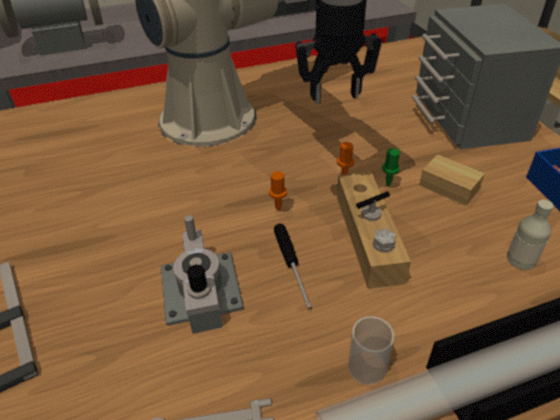

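```bash
python3 - <<'E'
from h import *
from workcell import hand_in
T=np.load("top7.npz");S=np.load("scene7.npz")
t=(391.75,139.3);s=(196.3,270)
print(*[np.round(1e3*q,1) for q in (plane(T,t,.112),plane(S,s,.112),tri(ray(T,t),ray(S,s)))])
hand_in()
E
```

```text
[ 603.4 -145.7  112. ] [ 603.7 -146.5  112. ] [ 603.5 -146.1  111.6]
the job is handed in; nothing more can be done
```

I turned the collar by its post through about 61° until its hole lay over the base hole. Then I moved the black-knob pin from the wooden block down through both holes, released it, backed the arm clear and handed the job in at about 22.6 s of the 58 s allowed.

**Collar:** after the turn, the three cameras put the collar hole 1 to 3 mm from the base hole. That is well inside the 10° allowed.

**Pin:** the pin met almost no force on the way down. It touched at a tool height of 91.5 mm, which is where the flange should sit on the collar.

**Final check:** two views put the knob top at (603.5, −146.1, 111.6) mm. The expected spot is over the hole at about (604, −147), at a height of 112 mm, so the pin is upright and seated. The other two pins did not move, the gripper was touching nothing, and none of the checks failed. The small differences between cameras match the 2 mm calibration.

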